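# Clear plate scraps into a push-latch tilt-out bin

## Task

Clear the dinner plate: press the yellow scrap bin under the basin edge so that it tilts out, put the bone and the avocado stone from the plate into it, then push it shut so that it stays latched. The latch is worn and sometimes does not let go, or does not catch, so after each press look whether the bin is open or shut and press again if need be. Leave everything else where it is.

Things in the scene. Friction and masses are not known exactly. Their poses are not given: they have to be found in the camera images.
- basin: White chipped enamel washbasin on a wooden stand, 430 mm deep, 470 mm wide, 255 mm high. Fixed; place and yaw vary. Origin: on the work surface below the bin's hinge line, at mid width. Its x is level, from the front into the basin (the bin opens towards -x), z up. A steel rack stands over its +y half (x 150 to 410, y -25 to 215 mm) with tumbler, spatula and serving spoon.
- lip_edge (a point): Front edge of the basin's lip at mid width, lip top: basin x 40 mm, 255 mm up; the lip is 20 mm thick and overhangs the bin's panel, so a vertical gripper cannot reach the panel: press it with the tool tilted 40 to 45 degrees, tips leading to basin +x and down. A fixed wooden foot rail stands before the bin's foot (basin x -38 to -30 mm, 90 mm high).
- bin_hinge (a point): Middle of the bin's hinge line (level, along the basin's y), at basin x 0, 50 mm up. The bin's front panel is 250 mm wide, 175 mm long from the hinge to its upper edge; shut it leans back 20 degrees from vertical, its upper edge under the lip; open it leans out 20 degrees towards basin -x.
- scrap_bin (a joint): Yellow tilt-out bin's hinge, rad: 0 shut and latched; 0.7 fully out; -0.09 pressed home against the stop. A spring opens it. A full press home (11 mm in, 6 to 8 N, then a firm stop; 14 N is sure), then letting go, moves the worn latch on a notch: from shut, the 1st or else the 2nd press frees it (swings out in 0.5 s; draw back 80 mm); from open, the 1st or 2nd full press latches it.
- bin_press (a point): Black round mark, 32 mm wide, on the outer face of the bin's panel, at mid width, 115 mm up the panel from the hinge. The place to press; moves with the bin. From open to shut it travels about 78 mm along the basin's +x, nearly level (157 to 165 mm above the work surface). Its x axis points into the bin along the panel's normal.
- bin_mouth (a point): Fixed point of the basin: middle of the gap between the lip's front edge and the upper edge of the panel when the bin is fully open; the gap is then about 95 mm along the basin's x and 240 mm along its y. The point is 215 mm above the work surface, level with the panel's upper edge then; the lip top is 40 mm higher. What is let go over this point falls into the bin.
- bin_in (a point): Middle of the bin's inner floor; moves with the bin. Its x axis is the panel's inward normal, y along the hinge, z up along the panel. The inside is about 95 mm (x) by 240 mm (y), back wall 130 mm high.
- bone: Ivory rib-end bone lying on the plate: 73 mm long along its x, shaft 14 mm thick, knuckled ends 36 mm wide (y) and 19 mm high, 40 g. Origin: on the underside at the middle; shaft centre 9.5 mm above it. Grasp it across the shaft (fingers closing along its y).
- stone: Brown egg-shaped avocado stone standing on its flat base on the plate, 35 mm across at 15 mm height, 37 mm high, 25 g. Origin: centre of its base, z up.
- plate: Blue ceramic dinner plate, 260 mm across, rim 22 mm high, loose, 0.55 kg. Origin: centre of the underside. Its inner floor is 5 mm above the work surface and flat out to a radius of 76 mm. The bone lies about 34 mm to its +y side, roughly along its x; the stone stands about 42 mm to its -y side.
- tumbler: Clear glass tumbler, 68 mm wide, 110 mm high, in the rack. Leave alone. Origin: centre of the base.
- spatula: Wooden spatula, 230 mm long, lying in the rack. Leave alone. Origin: underside.
- spoon: Steel serving spoon, 210 mm long, lying in the rack. Leave alone. Origin: underside.
- teaspoon: Steel teaspoon, 140 mm long, on the work surface beyond the plate. Leave alone. Origin: underside.
- mug: Terracotta mug, 80 mm wide, 95 mm high. Leave alone. Origin: centre of the base.
- soap: Green soap bottle, 64 mm wide, 190 mm high. Leave alone. Origin: centre of the base.
- jar: Amber glass jar, 68 mm wide, 100 mm high. Leave alone. Origin: centre of the base.

How it is judged (in metres and radians):
On the way, in this order (a step that is already met when the one before it is completed fails the run):
1. the bin has been pressed and has tilted out (value of joint scrap_bin above 0.5 rad), for 0.2 s.
2. the bone and the stone lie in the bin, let go (x of bone in the frame of bin_in between -0.055 and 0.055 m and y of bone in the frame of bin_in between -0.125 and 0.125 m and z of bone in the frame of bin_in between -0.01 and 0.12 m and x of stone in the frame of bin_in between -0.055 and 0.055 m and y of stone in the frame of bin_in between -0.125 and 0.125 m and z of stone in the frame of bin_in between -0.01 and 0.12 m and contact force between the fingers and bone below 0.05 N and contact force between the fingers and stone below 0.05 N), for 0.2 s.
3. the bin is shut (value of joint scrap_bin below 0.04 rad), for 0.3 s.
At the end, for the whole second after the job is handed in: The bin is shut and stays latched by itself (hinge below 0.04 rad and still), with the bone and the stone inside it (value of joint scrap_bin below 0.04 rad and velocity of joint scrap_bin between -0.1 and 0.1 rad/s and x of bone in the frame of bin_in between -0.055 and 0.055 m and y of bone in the frame of bin_in between -0.125 and 0.125 m and z of bone in the frame of bin_in between -0.01 and 0.12 m and x of stone in the frame of bin_in between -0.055 and 0.055 m and y of stone in the frame of bin_in between -0.125 and 0.125 m and z of stone in the frame of bin_in between -0.01 and 0.12 m); the robot touches nothing.
It fails at once if the plate is moved more than 60 mm (distance of plate from where it was at the start of the episode above 0.06 m).
It fails at once if one of the other things (tumbler, spatula, serving spoon, teaspoon, mug, soap, jar) is moved more than 40 mm (distance of any of tumbler, spatula, spoon, teaspoon, mug, soap, jar from where it was at the start of the episode above 0.04 m).
It also fails if it takes over 72 s, if anything falls off the work surface, if the arm or the gripper's body presses on something with over 40 N, if the wrist force passes 120 N, or if a joint passes its speed limit or range.

## Robot

A 6-joint arm with a two-finger parallel gripper is mounted at the origin on the work surface. World frame = base frame: x ahead of the robot, y to its left, z up, the work surface at z = 0. Lengths are in m, angles in degrees, forces in N, time in s.
With the tool pointing down it reaches from about 0.25 to 0.725 m from the base axis. Payload 9.7 kg.
Tool frame: the origin (TCP) lies between the finger pads; the fingertips stand 19 mm ahead of it and the grasp point (between the pads) is the TCP; z points along the fingers, y is the line along which they close (so a half turn about z gives the same grasp; the last joint's range is limited). The gripper opens to 85 mm and grips with 20 to 120 N. Pads are 22 mm wide; open, the fingers measure 114 mm over their backs; the gripper's body (76 mm by 85 mm) begins 54 mm behind the grasp point. The pads swing forward as they close: fully open they stand 13 mm farther back than shut.
Start: joints at [67.036, 4.979, 10.078, 95.1, 0, 90], TCP at [0.215, 0.506, 0.21] pointing down, gripper open.
Joint ranges: [-179.16, 179.16], [-48.56, 103.87], [-65.8, 70.77], [-126.05, 130.52], [-82.76, 87.17], [-180, 180]. Speed limits (degrees/s): [127.2, 127.2, 147.25, 180, 180, 180].

## Interface

Orientations are given as [roll, pitch, yaw] about the fixed x, y, z axes, in that order (R = Rz(yaw) Ry(pitch) Rx(roll)).
In Python, from workcell import telemetry, camera, calibration, workorder gives the robot as it stands.
- The arm moves only by the tool play_rows, never from a script. Its argument "increments" is a list of rows, each a list of 3 entries, a list of its own where there are three numbers: the shift along the tool's x, y, z in mm, then the turn, a rotation vector about the tool's x, y, z in degrees, then the closure, from 0 (fully open) to 1 (shut). In form: [[[x, y, z], [ax, ay, az], jaw], ...]. A call has 1 to 20 rows; each row is the pose to reach, as a shift and turn from the pose commanded when the call began, along the tool's axes at that moment; what a row does not reach only later rows make up. A row lasts 1/10 s, in which the tool goes at most 50 mm and 8.59 degrees, less where a joint would pass 70% of its speed; a pose out of reach is approached as far as the arm can. A call with a gripper value outside its range is refused whole. The fingers move at their own pace and stop on an object; "grip_force" is the grip in N (left out, the last holds). Time passes only in rows, so rows that repeat a pose let the fingers close. It gives the time, the measured TCP pose, the force, the opening and the grip force at its end, in the units of the state.
- telemetry.get_obs(): the state, without advancing time (a new reading comes with each control period).
- camera(name): name is "side" or "top"; returns (picture, depth): 384x512x3 uint8, red, green, blue; 384x512 float32, m along the optical axis (not along the pixel's ray), 0 where there is no reading.
- calibration(name): a dict with "vertical_fov" (degrees; the focal length in pixels is half the picture's height over the tangent of half this angle, whatever the lens; pixels are square), "cx", "cy" (the principal point, pixels), "rvec" (rotation vector, rad) and "tvec" (3), from world to camera coordinates, as OpenCV has them. Camera axes: x right, y down, z forward; pixel columns grow to the right and rows downward; lengths in m; the calibration is good to about 2 mm. A picture is of the moment at which its call begins. calibration takes no time and is no camera call.
- workorder.job_done(): hands the job in; it is judged then, once.
The state is a dict: "time": time; "q": joint angles; "qd": joint speeds; "joint_efforts": joint torques, N m; "ee_pos": TCP position; "tcp_rot": TCP orientation; "wrist_force": force on the tool from outside, world axes, zero at the start; "torque": the same for the moment, N m; "opening": finger opening in m; "grasp_force": force on a finger pad.
Only numpy, scipy, OpenCV 4.12 (cv2) and the standard library are available. Lean on these libraries where they do the work, as an engineer would, in place of code of your own. Each camera call takes 0.05 s, during which the arm holds its last target. There are 200 camera calls.

## Working session

There is one attempt and no reset: what is moved stays moved. The work goes in short steps, Python scripts to look and compute and a tool call to move; the robot and the scene stay as the last step left them, time stands still between calls to the robot, and variables do not carry over. Pictures are saved under pics/ and viewed, at most 10 in all, crops included, and the job is handed in when it is done.

Besides the shell and the picture viewer there is one more tool, called as name(argument=value, ...), one argument or row to a line, values as JSON. play_rows: Moves the arm, as the interface text tells. Its arguments: {"type":"object","properties":{"increments":{"type":"array"},"grip_force":{"type":"number"}},"required":["increments"]}

```bash
mkdir -p pics
cat > h.py <<'E'
import numpy as np, cv2
from workcell import telemetry, camera, calibration, workorder
from scipy.spatial.transform import Rotation as R
def look(name):
    im,d=camera(name); c=calibration(name)
    f=im.shape[0]/2/np.tan(np.radians(c["vertical_fov"])/2)
    M=cv2.Rodrigues(np.array(c["rvec"],float))[0]; t=np.array(c["tvec"],float).ravel()
    v,u=np.mgrid[:im.shape[0],:im.shape[1]]
    P=np.stack([(u-c["cx"])/f*d,(v-c["cy"])/f*d,d],-1)
    W=(P-t)@M
    W[d==0]=np.nan
    return im,d,W
def save(im,n): cv2.imwrite("pics/"+n,cv2.cvtColor(im,cv2.COLOR_RGB2BGR))
E
python3 - <<'E'
from h import *
a,d,W=look("side"); b,d2,W2=look("top")
save(np.vstack([a[:, :],b])[:, :] if 0 else cv2.resize(np.hstack([a,b]),(800,300)),"a0.png")
save(a,"side0.png"); save(b,"top0.png")
np.savez("w0.npz",a=a,b=b,W=W,W2=W2)
for n in("side","top"):print(calibration(n))
s=telemetry.get_obs();print(s)
E
```

```text
{'vertical_fov': 43.97803168826175, 'cx': 251.72495067687328, 'cy': 186.82856198195338, 'rvec': array([ 2.14359152, -0.04309209,  0.0548961 ]), 'tvec': array([-0.54398209,  0.20511714,  1.58968246])}
{'vertical_fov': 45.241609112668456, 'cx': 252.56058132396518, 'cy': 183.8072913284901, 'rvec': array([ 2.198106  , -2.13749071,  0.08839978]), 'tvec': array([0.08637824, 0.57747754, 1.5632651 ])}
{'time': 0.1, 'q': array([ 6.70357835e+01,  5.00821180e+00,  1.00389577e+01,  9.51001733e+01,
       -1.20640155e-03,  8.99981301e+01]), 'qd': array([ 0.01237784, -0.09076949,  0.09573518, -0.08098067, -0.0683217 ,
       -0.03533559]), 'joint_efforts': array([ 1.94933229e-03, -5.21563876e+01,  4.65653980e+01,  1.60707347e-02,
        7.57478006e-05, -5.17830728e-06]), 'ee_pos': array([0.21449991, 0.50619238, 0.20975114]), 'tcp_rot': array([-1.79930573e+02,  1.20413483e-03,  1.57037655e+02]), 'wrist_force': array([ 0.57286462, -0.44199602, -0.72248564]), 'torque': array([ 0.02335997, -0.03386477,  0.02994147]), 'grasp_force': 0.0, 'opening': 0.08523726357342112}
```

View pics/side0.png

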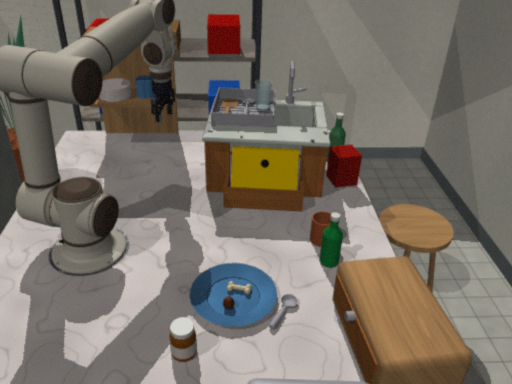

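View pics/top0.png

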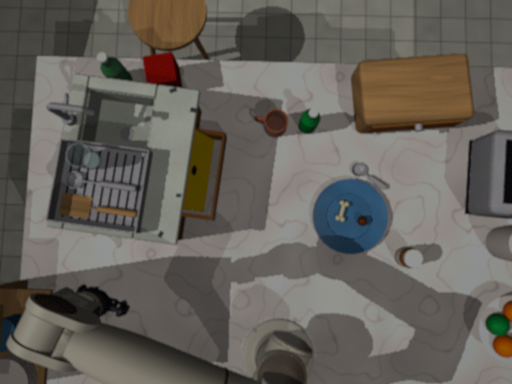

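The side view shows the shut yellow bin with its black mark at (265,163), the plate at (233,295), the bone at (239,288) and the stone at (229,302). In the top view the plate is at (351,216), the bone at (343,210) and the stone at (363,220).

```bash
cat > m0.py <<'E'
from h import *
z=np.load("w0.npz")
def comp(name,mask,W,k=1):
    n,l,st,c=cv2.connectedComponentsWithStats(mask.astype(np.uint8))
    for i in np.argsort(-st[1:,4])[:k]+1:
        w=W[l==i]; w=w[~np.isnan(w[:,0])]
        print(name,c[i].round(1),st[i,4],"mean",w.mean(0).round(4),"min",np.percentile(w,2,axis=0).round(3),"max",np.percentile(w,98,axis=0).round(3))
    return l
for n,a,W in(("side",z["a"],z["W"]),("top",z["b"],z["W2"])):
    hsv=cv2.cvtColor(a,cv2.COLOR_RGB2HSV); H,S,V=[hsv[...,i].astype(int) for i in range(3)]
    yel=(H>22)&(H<33)&(S>180)&(V>60)
    comp(n+" yellow",yel,W)
    ys=np.argwhere(yel); 
    blue=(H>95)&(H<115)&(S>150)&(V>50)&(W[...,0]>0.2)&(W[...,1]<0.1); comp(n+" plate",blue,W)
    l=cv2.morphologyEx(blue.astype(np.uint8),cv2.MORPH_CLOSE,np.ones((25,25)))>0
    inn=l&~blue
    comp(n+" inner",inn,W,4)
    # plane of yellow
    w=W[yel]; w=w[~np.isnan(w[:,0])]; c0=np.median(w,0); w=w[np.linalg.norm(w-c0,axis=1)<.2]
    for _ in range(3):
        c0=w.mean(0); nrm=np.linalg.svd(w-c0)[2][2]; w=w[abs((w-c0)@nrm)<.006]
    print(" panel n",nrm.round(3),"c",c0.round(3),len(w),"tilt",np.degrees(np.arcsin(nrm[2])),"yaw",np.degrees(np.arctan2(nrm[1],nrm[0])))
    bb=cv2.morphologyEx(yel.astype(np.uint8),cv2.MORPH_CLOSE,np.ones((15,15)))>0
    comp(n+" mark",bb&(V<60),W,2)
E
python3 m0.py
python3 - <<'E'
import cv2,numpy as np
z=np.load("w0.npz")
a=cv2.resize(z["a"][80:220,190:350],None,fx=2.5,fy=2.5);b=cv2.resize(z["b"][60:250,40:240],(400,350))
c=cv2.resize(z["b"][165:265,300:400],(350,350))
cv2.imwrite("pics/c0.png",np.hstack([b,c])[:,:,::-1])
E
```

```text
side yellow [264.3 167.8] 2630 mean [0.6038 0.2823 0.1399] min [0.486 0.248 0.07 ] max [0.722 0.316 0.21 ]
side plate [197.2 294.8] 13 mean [ 0.3708 -0.2365  0.0129] min [ 0.367 -0.251  0.01 ] max [ 0.376 -0.224  0.016]
side inner [221.5 294.3] 1181 mean [ 0.4421 -0.2331  0.01  ] min [ 0.362 -0.293  0.001] max [ 0.519 -0.171  0.037]
 panel n [ 0.101  0.934 -0.343] c [0.604 0.282 0.14 ] 2167 tilt -20.055197650395673 yaw 83.83961325104096
side mark [264.4 163. ] 43 mean [0.604  0.2881 0.1574] min [0.591 0.281 0.146] max [0.617 0.296 0.169]
top yellow [198.5 172.1] 1470 mean [0.5994 0.2775 0.1253] min [0.482 0.247 0.061] max [0.718 0.307 0.188]
top plate [351.7 245.4] 170 mean [ 0.3734 -0.2432  0.0149] min [ 0.354 -0.281  0.004] max [ 0.401 -0.204  0.025]
top inner [354.8 213.1] 2082 mean [ 0.4846 -0.2537  0.0112] min [ 0.373 -0.323 -0.001] max [ 0.586 -0.19   0.035]
top inner [349.5 249.5] 4 mean [ 0.3592 -0.2355  0.0165] min [ 0.357 -0.238  0.011] max [ 0.361 -0.233  0.021]
top inner [356.5 249.2] 4 mean [ 0.3608 -0.2591  0.0179] min [ 0.358 -0.264  0.013] max [ 0.362 -0.255  0.022]
top inner [355.7 245.3] 3 mean [ 0.374  -0.2563  0.0173] min [ 0.372 -0.258  0.014] max [ 0.375 -0.254  0.021]
 panel n [ 0.104  0.935 -0.338] c [0.599 0.277 0.125] 1463 tilt -19.78213173682238 yaw 83.6600150134016
top mark [193.6 169.8] 54 mean [0.6018 0.2892 0.1608] min [0.586 0.283 0.143] max [0.617 0.296 0.175]
```

View pics/c0.png

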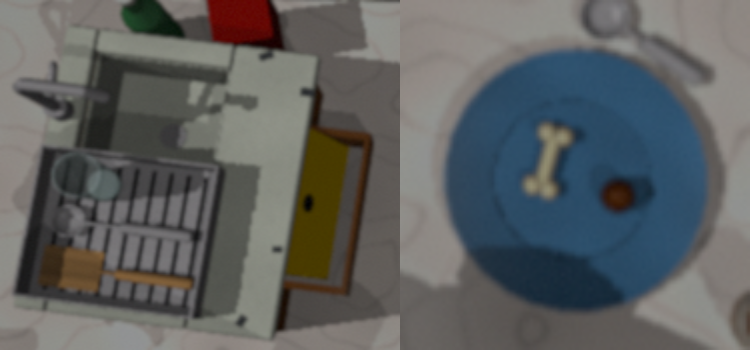

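```bash
cat >> h.py <<'E'
YAW=np.radians(83.75); bx=np.array([np.cos(YAW),np.sin(YAW),0]); by=np.array([-np.sin(YAW),np.cos(YAW),0])
MARK=np.array([.603,.288,.158]); HINGE=MARK-bx*.0393; HINGE[2]=0
def Rpress(t=42,s=1):
    t=np.radians(t); z=bx*np.sin(t)-np.array([0,0,np.cos(t)]); y=-by*s
    return np.stack([np.cross(y,z),y,z],1)
def Rdown(yaw): # yaw of finger closing line (tool y)
    y=np.array([np.cos(yaw),np.sin(yaw),0]); z=np.array([0,0,-1.]); return np.stack([np.cross(y,z),y,z],1)
def cur():
    s=telemetry.get_obs(); return np.array(s["ee_pos"]),R.from_euler("xyz",s["tcp_rot"],degrees=True).as_matrix(),s
def plan(*wps):
    p,M,s=cur(); print("t",s["time"],"p",p.round(4),"rpy",np.round(s["tcp_rot"],1),"q",np.round(s["q"],1),"F",np.round(s["wrist_force"],1),"open",round(s["opening"],4),"gf",round(float(s["grasp_force"]),1))
    for w in wps:
        q,T=w; T=M if T is None else T
        print([list((M.T@(np.array(q)-p)*1000).round(1)),list(R.from_matrix(M.T@T).as_rotvec(degrees=True).round(2))])
E
python3 -c "
from h import *
print('hinge',HINGE.round(3))
C=np.array([.6007,.2673,.1647])
plan(([.25,.42,.33],None),([.33,.18,.33],Rpress()),([.45,.15,.3],Rpress()),(C-.1*bx,Rpress()))
z=np.load('w0.npz')
exec(open('m0.py').read().split('for n,a')[0])
W=z['W2'];b=z['b'];hs=cv2.cvtColor(b,cv2.COLOR_RGB2HSV).astype(int)
box=np.zeros(b.shape[:2],bool);box[185:235,325:378]=1
comp('bone',box&(hs[...,1]<120)&(hs[...,2]>110),W)
comp('stone',box&((hs[...,0]<15)|(hs[...,0]>170))&(hs[...,1]>110),W)
l=comp('platetop',(hs[...,0]>90)&(hs[...,0]<120)&(hs[...,1]>90)&(W[...,1]<-.05)&(W[...,1]>-.5)&(W[...,0]>.25),W)
"
```

```text
hinge [0.599 0.249 0.   ]
t 0.1 p [0.2145 0.5062 0.2098] rpy [-179.9    0.   157. ] q [67.   5.  10.  95.1 -0.  90. ] F [ 0.6 -0.4 -0.7] open 0.0852 gf 0.0
[[np.float64(-66.3), np.float64(-65.7), np.float64(-120.2)], [np.float64(0.0), np.float64(0.0), np.float64(0.0)]]
[[np.float64(-233.6), np.float64(-255.4), np.float64(-119.9)], [np.float64(-26.85), np.float64(36.06), np.float64(69.77)]]
[[np.float64(-355.8), np.float64(-236.2), np.float64(-90.0)], [np.float64(-26.85), np.float64(36.06), np.float64(69.77)]]
[[np.float64(-477.6), np.float64(-165.0), np.float64(45.3)], [np.float64(-26.85), np.float64(36.06), np.float64(69.77)]]
bone [341.5 210.8] 94 mean [ 0.4907 -0.2056  0.0225] min [ 0.459 -0.223  0.014] max [ 0.524 -0.188  0.031]
stone [361.8 220.4] 49 mean [ 0.4591 -0.2719  0.038 ] min [ 0.447 -0.283  0.03 ] max [ 0.471 -0.26   0.045]
platetop [350.3 216.1] 3987 mean [ 0.4737 -0.2381  0.0119] min [ 0.361 -0.349  0.   ] max [ 0.589 -0.123  0.025]
```

play_rows(
  increments=[
    [[-30,-30,-60],[0,0,0],1],
    [[-50,-50,-100],[0,0,0],1],
    [[-66,-66,-120],[0,0,0],1],
    [[-110,-115,-120],[-2.5,3.5,7],1],
    [[-155,-165,-120],[-5,7,14],1],
    [[-195,-215,-120],[-8,10.8,21],1],
    [[-234,-255,-120],[-10.7,14.4,28],1],
    [[-260,-252,-115],[-13.4,18,35],1],
    [[-285,-250,-110],[-16,21.6,42],1],
    [[-310,-245,-105],[-18.8,25.2,48.8],1],
    [[-330,-240,-100],[-21.5,28.8,55.8],1],
    [[-356,-236,-90],[-24,32.5,62.8],1],
    [[-390,-220,-60],[-26.8,36,69.8],1],
    [[-420,-195,-20],[-26.8,36,69.8],1],
    [[-450,-180,15],[-26.8,36,69.8],1],
    [[-477,-165,45],[-26.8,36,69.8],1],
    [[-477,-165,45],[-26.8,36,69.8],1],
    [[-477,-165,45],[-26.8,36,69.8],1],
    [[-477,-165,45],[-26.8,36,69.8],1],
    [[-477,-165,45],[-26.8,36,69.8],1],
  ],
  grip_force=40,
)

```text
time: 2.1
ee_pos: [0.5894, 0.1683, 0.1673]
tcp_rot: [179.8, -42.0, 83.9]
wrist_force: [0.3, -0.8, -0.1]
opening: 0.0002
grasp_force: 0.0
```

```bash
python3 -c "
from h import *
C=np.array([.6007,.2673,.1647]);n=np.array([.102,.934,-.342])
plan((C-.1*bx,Rpress()),(C-.01*n,Rpress()),(C,Rpress()),(C+.012*n,Rpress()),(C-.1*bx+[0,0,.02],Rpress()))
a,_,_=look('side');b,_,_=look('top')
save(np.hstack([cv2.resize(a[60:220,150:350],(400,320)),cv2.resize(b[60:260,100:350],(400,320))]),'p1.png')
"
```

```text
t 2.1 p [0.5894 0.1683 0.1673] rpy [179.8 -42.   83.9] q [-3.5  5.8 -2.5 79.1 41.9 93.7] F [ 0.3 -0.8 -0.1] open 0.0002 gf 0.0
[[np.float64(-2.0), np.float64(0.4), np.float64(1.7)], [np.float64(0.14), np.float64(-0.01), np.float64(0.09)]]
[[np.float64(67.6), np.float64(0.4), np.float64(59.8)], [np.float64(0.14), np.float64(-0.01), np.float64(0.09)]]
[[np.float64(72.3), np.float64(0.4), np.float64(68.7)], [np.float64(0.14), np.float64(-0.01), np.float64(0.09)]]
[[np.float64(77.9), np.float64(0.4), np.float64(79.3)], [np.float64(0.14), np.float64(-0.01), np.float64(0.09)]]
[[np.float64(11.4), np.float64(0.5), np.float64(-13.1)], [np.float64(0.14), np.float64(-0.01), np.float64(0.09)]]
```

View pics/p1.png

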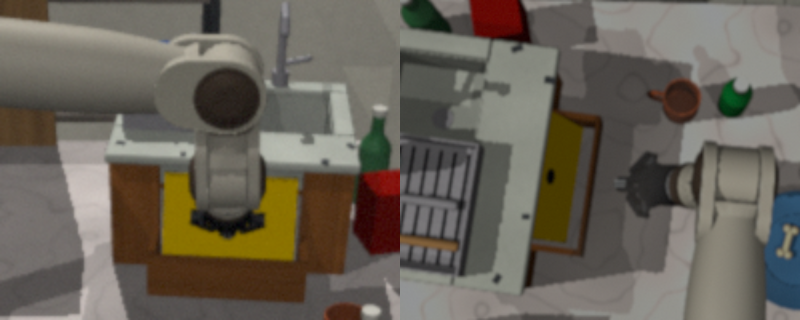

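The gripper stands in front of the shut bin, in line with the mark (right half, mark at (550,176), fingertips at (620,182)). Pressing.

play_rows(
  increments=[
    [[35,0,30],[0,0,0],1],
    [[55,0,50],[0,0,0],1],
    [[67,0,60],[0,0,0],1],
    [[70,0,64],[0,0,0],1],
    [[72,0,68],[0,0,0],1],
    [[73,0,71],[0,0,0],1],
    [[75,0,74],[0,0,0],1],
    [[75,0,74],[0,0,0],1],
  ],
)

```text
time: 3.0
ee_pos: [0.6009, 0.2727, 0.1603]
tcp_rot: [-180.0, -42.0, 83.7]
wrist_force: [0.8, 0.6, 0.5]
opening: 0.0
grasp_force: 0.0
```

play_rows(
  increments=[
    [[1,0,2],[0,0,0],1],
    [[2,0,4],[0,0,0],1],
    [[3,0,6],[0,0,0],1],
    [[3,0,6],[0,0,0],1],
  ],
)

```text
time: 3.4
ee_pos: [0.6015, 0.2794, 0.1579]
tcp_rot: [-180.0, -42.0, 83.7]
wrist_force: [-0.8, 0.2, -0.3]
opening: -0.0002
grasp_force: 0.0
```

play_rows(
  increments=[
    [[1,0,2],[0,0,0],1],
    [[2,0,4],[0,0,0],1],
    [[2,0,4],[0,0,0],1],
  ],
)

```text
time: 3.7
ee_pos: [0.6019, 0.2836, 0.1563]
tcp_rot: [180.0, -42.0, 83.8]
wrist_force: [-0.0, -0.3, -0.5]
opening: 0.0
grasp_force: 0.0
```

```bash
python3 -c "
from h import *
plan()
a,_,W=look('side');b,_,W2=look('top')
np.savez('w1.npz',a=a,b=b,W=W,W2=W2)
save(np.hstack([cv2.resize(a[80:200,190:340],(400,320)),cv2.resize(b[100:230,160:290],(400,400))[:320]]),'p2.png')
"; sed -i 's/"w0.npz"/__import__("sys").argv[1]/' m0.py; python3 m0.py w1.npz | grep -E "panel|yellow"
```

```text
t 3.7 p [0.6019 0.2836 0.1563] rpy [180.  -42.   83.8] q [  7.9   5.   -4.9  67.7  40.4 108.7] F [-0.  -0.3 -0.5] open 0.0 gf 0.0
side yellow [264.3 170.1] 2248 mean [0.604  0.278  0.1323] min [0.483 0.243 0.07 ] max [0.722 0.316 0.211]
 panel n [-0.105 -0.94   0.326] c [0.605 0.278 0.129] 1690 tilt 18.998483436978148 yaw -96.37583009245667
top yellow [193.6 177.1] 793 mean [0.5791 0.2893 0.1514] min [0.481 0.274 0.096] max [0.716 0.309 0.188]
 panel n [-0.101 -0.937  0.334] c [0.579 0.289 0.151] 790 tilt 19.54022832208158 yaw -96.1824459824209
```

View pics/p2.png

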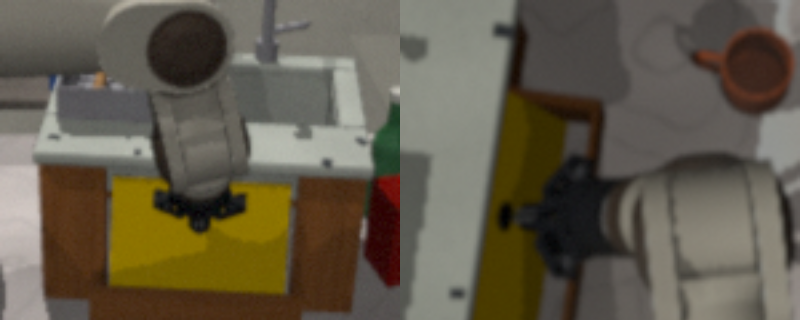

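The finger tips are just short of the panel, a little below the mark; panel still shut. Advance level.

play_rows(
  increments=[
    [[2,0,1],[0,0,0],1],
    [[3,0,3],[0,0,0],1],
    [[4,0,4],[0,0,0],1],
    [[4,0,4],[0,0,0],1],
  ],
)

```text
time: 4.2
ee_pos: [0.6026, 0.2892, 0.1561]
tcp_rot: [180.0, -42.0, 83.8]
wrist_force: [0.6, -0.2, 0.1]
opening: -0.0
grasp_force: 0.0
```

```bash
python3 -c "
from h import *
p,M,s=cur();print(p.round(4))
for n in('top','side'):
    a,d,W=look(n); L=(W-p)@M*1000  # tool coords
    g=(a.max(2)<70)&(np.abs(L[...,0])<25)&(np.abs(L[...,1])<15)&(L[...,2]<40)&(L[...,2]>-60)
    v,u=np.where(g); z=L[g]; o=np.argsort(-z[:,2])[:12]
    print(n,g.sum()); print(np.c_[u[o],v[o],z[o].round(1)])
"; python3 -c "
from h import *
a,_,W=look('side');b,_,W2=look('top')
np.savez('w2.npz',a=a,b=b,W=W,W2=W2)";python3 m0.py w2.npz | grep -E "panel|yellow"
```

```text
[0.6026 0.2892 0.1561]
top 108
[[197.  175.  -23.3 -12.9  12.5]
 [197.  174.  -21.  -10.    9.8]
 [196.  166.  -12.2  14.6   9.2]
 [196.  174.  -15.9 -10.9   8. ]
 [198.  175.  -24.  -12.7   7.8]
 [196.  172.  -14.1  -4.7   7. ]
 [196.  173.  -14.2  -7.9   6.2]
 [195.  174.   -9.7 -12.    4.2]
 [195.  172.   -6.9  -6.    1.7]
 [195.  173.   -6.5  -9.3   0.3]
 [193.  172.    1.7  -7.5   0. ]
 [195.  167.   -2.8   9.5  -0.3]]
side 36
[[ 2.66e+02  1.66e+02 -8.70e+00  8.00e+00  6.20e+00]
 [ 2.63e+02  1.65e+02 -5.40e+00 -3.40e+00  5.80e+00]
 [ 2.67e+02  1.65e+02 -5.00e+00  1.16e+01  4.80e+00]
 [ 2.68e+02  1.62e+02  6.90e+00  1.47e+01  4.60e+00]
 [ 2.62e+02  1.65e+02 -6.30e+00 -7.20e+00  3.70e+00]
 [ 2.63e+02  1.66e+02 -1.01e+01 -3.20e+00  3.40e+00]
 [ 2.67e+02  1.66e+02 -9.80e+00  1.18e+01  2.20e+00]
 [ 2.66e+02  1.65e+02 -6.50e+00  7.80e+00  8.00e-01]
 [ 2.62e+02  1.64e+02 -3.60e+00 -7.30e+00 -2.00e-01]
 [ 2.65e+02  1.65e+02 -7.30e+00  4.10e+00 -1.10e+00]
 [ 2.62e+02  1.63e+02  0.00e+00 -7.50e+00 -1.10e+00]
 [ 2.64e+02  1.65e+02 -7.50e+00  4.00e-01 -1.20e+00]]
side yellow [264.4 170.1] 2258 mean [0.604  0.278  0.1324] min [0.486 0.243 0.07 ] max [0.723 0.315 0.21 ]
 panel n [ 0.102  0.938 -0.33 ] c [0.604 0.278 0.13 ] 1735 tilt -19.266927797280594 yaw 83.78122709205957
top yellow [193.2 178.1] 732 mean [0.5755 0.2903 0.1534] min [0.481 0.276 0.1  ] max [0.714 0.309 0.189]
 panel n [ 0.104  0.936 -0.337] c [0.576 0.29  0.153] 727 tilt -19.72047616508419 yaw 83.65189154323919
```

play_rows(
  increments=[
    [[1,0,1],[0,0,0],1],
    [[2,0,2],[0,0,0],1],
    [[3,0,3],[0,0,0],1],
    [[3,0,3],[0,0,0],1],
  ],
)

```text
time: 4.8
ee_pos: [0.6031, 0.2934, 0.1559]
tcp_rot: [180.0, -42.0, 83.8]
wrist_force: [0.3, -0.3, 1.0]
opening: 0.0001
grasp_force: 0.0
```

play_rows(
  increments=[
    [[1,0,1],[0,0,0],1],
    [[2,0,2],[0,0,0],1],
    [[2,0,2],[0,0,0],1],
  ],
)

```text
time: 5.1
ee_pos: [0.6034, 0.2962, 0.1558]
tcp_rot: [180.0, -42.0, 83.8]
wrist_force: [0.1, 0.1, 0.3]
opening: -0.0001
grasp_force: 0.0
```

```bash
python3 -c "
from h import *
p,M,s=cur();plan()
out=[]
for n in('top','side'):
    a,d,W=look(n); c=calibration(n); f=192/np.tan(np.radians(c['vertical_fov'])/2)
    K=np.array([[f,0,c['cx']],[0,f,c['cy']],[0,0,1]])
    pts=np.array([p,p+.019*M[:,2],p-.05*M[:,2]])
    uv=cv2.projectPoints(pts,np.array(c['rvec'],float),np.array(c['tvec'],float),K,None)[0][:,0]
    print(n,uv.round(1)); u,v=uv[1].round().astype(int)
    k=cv2.resize(a[v-32:v+32,u-40:u+40],(400,320),interpolation=cv2.INTER_NEAREST)
    for q,col in zip(uv,[(255,0,0),(0,255,255),(255,0,255)]):
        cv2.circle(k,tuple(int(x) for x in ((q-[u-40,v-32]+.5)*5)),3,col,-1)
    out.append(k)
save(np.hstack(out),'p3.png')
"
```

```text
t 5.1 p [0.6034 0.2962 0.1558] rpy [180.  -42.   83.8] q [  9.1   5.2  -4.9  66.6  40.2 110.2] F [0.1 0.1 0.3] open -0.0001 gf 0.0
top [[191.6 169.5]
 [188.4 169.5]
 [200.6 169.4]]
side [[264.1 162.3]
 [264.  163.9]
 [264.1 158.1]]
```

View pics/p3.png

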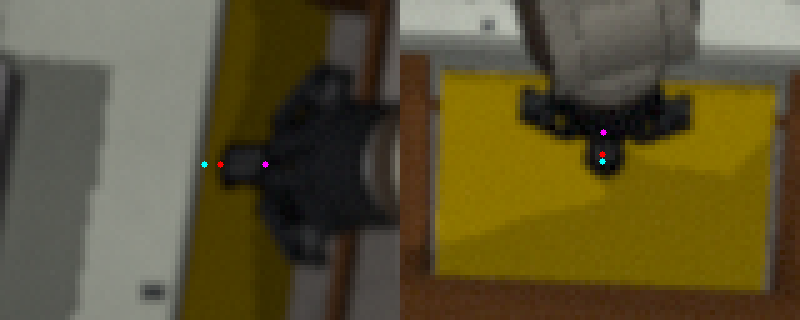

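```bash
python3 -c "
from h import *
p,M,s=cur()
for n,px in(('top',[(u,169) for u in range(184,212,2)]),('side',[(264,v) for v in range(150,176,2)])):
    a,d,W=look(n)
    for u,v in px: print(n,u,v,a[v,u],(W[v,u]*1000).round(0),((W[v,u]-p)@M*1000).round(0))
"
```

```text
top 184 169 [139 142 133] [592. 305. 253.] [ 70. -12. -67.]
top 186 169 [113 116 108] [592. 298. 257.] [ 68. -11. -75.]
top 188 169 [65 60 42] [594. 294. 242.] [ 56.  -9. -66.]
top 190 169 [69 57  0] [601. 297. 183.] [ 19.  -2. -20.]
top 192 169 [27 22  7] [603. 293. 170.] [  7.   0. -13.]
top 194 169 [30 31 32] [602. 285. 185.] [ 11.  -1. -29.]
top 196 169 [33 33 34] [601. 277. 192.] [ 10.  -0. -39.]
top 198 169 [34 35 35] [599. 269. 205.] [ 13.  -1. -55.]
top 200 169 [21 22 22] [600. 263. 204.] [  8.  -0. -58.]
top 202 169 [12 14 15] [601. 258. 198.] [ -0.   1. -57.]
top 204 169 [12 14 13] [600. 251. 205.] [ -1.   2. -67.]
top 206 169 [19 17 19] [600. 245. 203.] [ -7.   3. -69.]
top 208 169 [23 24 27] [595. 234. 246.] [  14.   -1. -109.]
top 210 169 [22 21 23] [589. 222. 297.] [  39.   -6. -155.]
side 264 150 [74 75 67] [582.  87. 321.] [ -45.    1. -263.]
side 264 152 [63 60 55] [584. 114. 300.] [ -40.    1. -230.]
side 264 154 [26 23 21] [587. 140. 278.] [ -35.    1. -195.]
side 264 156 [19 17 17] [588. 144. 268.] [ -39.    1. -186.]
side 264 158 [ 9  8 13] [589. 155. 254.] [ -40.    1. -168.]
side 264 160 [14 14 17] [599. 251. 191.] [-10.   0. -56.]
side 264 162 [27 32 32] [600. 265. 175.] [-10.   0. -35.]
side 264 164 [13 15 16] [602. 279. 158.] [-11.   0. -13.]
side 264 166 [17 17  0] [603. 289. 144.] [-13.   0.   4.]
side 264 168 [113  91   0] [603. 282. 139.] [-21.   1.   3.]
side 264 170 [137 112   0] [603. 285. 129.] [-26.   1.  12.]
side 264 172 [119 100   0] [603. 275. 126.] [-35.   2.   8.]
side 264 174 [118  98   4] [603. 279. 115.] [-40.   2.  19.]
```

```bash
python3 -c "
from h import *
p,M,s=cur(); z0=np.load('w0.npz')
print(s['joint_efforts'].round(2),s['torque'])
a,d,W=look('side'); W0=z0['W']
for (u0,u1,v0,v1) in [(234,250,150,160),(280,296,152,162),(234,250,176,186),(280,296,176,186),(245,285,180,188)]:
    e=(W-W0)[v0:v1,u0:u1]; print((u0,v0),np.nanmedian(e.reshape(-1,3),0).round(4), a[v0:v1,u0:u1].mean((0,1)).round(), z0['a'][v0:v1,u0:u1].mean((0,1)).round())
m=a[155:172,256:273].max(2)<60
print(m.astype(int))
b,d,W2=look('top');print((b[160:182,184:204].max(2)<50).astype(int))
"
```

```text
[ 4.000e-02 -5.490e+01  4.918e+01 -2.370e+00  2.040e+00  0.000e+00] [-0.60834138  0.08555075 -0.01218283]
(234, 150) [-0.     -0.0009  0.0005] [131. 108.   3.] [143. 117.   0.]
(280, 152) [-0.0003 -0.0019  0.001 ] [130. 107.   3.] [143. 117.   0.]
(234, 176) [-0.     -0.0001  0.0001] [120.  99.   0.] [141. 117.   0.]
(280, 176) [-0.     -0.0001  0.0001] [116.  95.   0.] [141. 116.   0.]
(245, 180) [ 0.      0.0002 -0.0001] [114.  94.   1.] [140. 116.   0.]
[[1 1 1 1 1 1 1 1 1 1 1 1 1 1 1 1 1]
 [1 1 1 1 1 1 1 1 1 1 1 1 1 1 1 1 1]
 [1 1 1 1 1 1 1 1 1 1 1 1 1 1 1 1 1]
 [1 1 1 1 1 1 1 1 1 1 1 1 1 1 1 1 1]
 [1 1 1 0 1 1 1 1 1 1 1 1 1 1 1 1 1]
 [0 0 0 0 0 0 1 1 1 1 1 1 1 0 0 1 1]
 [0 0 0 0 0 0 1 1 1 1 1 1 1 0 0 0 0]
 [0 0 0 0 0 1 1 1 1 1 1 1 1 0 0 0 0]
 [0 0 0 0 0 1 1 1 1 1 1 1 1 0 0 0 0]
 [0 0 0 0 0 1 1 1 1 1 1 1 1 0 0 0 0]
 [0 0 0 0 0 0 1 1 1 1 1 1 0 0 0 0 0]
 [0 0 0 0 0 0 0 1 1 1 1 0 0 0 0 0 0]
 [0 0 0 0 0 0 0 0 0 0 0 0 0 0 0 0 0]
 [0 0 0 0 0 0 0 0 0 0 0 0 0 0 0 0 0]
 [0 0 0 0 0 0 0 0 0 0 0 0 0 0 0 0 0]
 [0 0 0 0 0 0 0 0 0 0 0 0 0 0 0 0 0]
 [0 0 0 0 0 0 0 0 0 0 0 0 0 0 0 0 0]]
[[0 0 0 0
[... 237 characters left out ...]
 1 1 1 1 1]
 [0 0 0 0 0 0 0 0 0 1 1 1 1 1 1 1 1 1 1 1]
 [0 0 0 0 0 0 0 0 1 1 1 1 1 1 1 1 1 1 1 1]
 [0 0 0 0 0 0 0 0 1 1 1 1 1 1 1 1 1 1 1 1]
 [0 0 0 0 0 0 0 0 1 1 1 1 1 1 1 1 1 1 1 1]
 [0 0 0 0 0 0 0 1 1 1 1 1 1 1 1 1 1 1 1 1]
 [0 0 0 0 0 0 0 1 1 1 1 1 1 1 1 1 1 1 1 1]
 [0 0 0 0 0 0 0 0 1 1 1 1 1 1 1 1 1 1 1 1]
 [0 0 0 0 0 0 0 0 1 1 1 1 1 1 1 1 1 1 1 1]
 [0 0 0 0 0 0 0 0 1 1 1 1 0 0 1 1 1 1 1 1]
 [0 0 0 0 0 0 0 0 0 0 0 0 0 0 0 1 1 1 1 1]
 [0 0 0 0 0 0 0 0 0 0 0 0 0 0 0 0 1 1 1 1]
 [0 0 0 0 0 0 0 0 0 0 0 0 0 0 0 1 1 1 1 1]
 [0 0 0 0 0 0 0 0 0 0 0 0 0 0 0 1 1 1 1 1]
 [0 0 0 0 0 0 0 0 0 0 0 0 0 0 0 1 1 1 1 1]
 [0 0 0 0 0 0 0 0 0 0 0 0 0 0 0 0 1 1 1 1]
 [0 0 0 0 0 0 0 0 0 0 0 0 0 0 0 0 1 1 1 1]]
```

play_rows(
  increments=[
    [[1,0,1],[0,0,0],1],
    [[2,0,2],[0,0,0],1],
    [[3,0,3],[0,0,0],1],
    [[3,0,3],[0,0,0],1],
  ],
)

```text
time: 5.8
ee_pos: [0.6038, 0.3004, 0.1556]
tcp_rot: [180.0, -42.0, 83.8]
wrist_force: [0.1, -0.0, -0.1]
opening: 0.0002
grasp_force: 0.0
```

```bash
python3 -c "
from h import *
p,M,s=cur(); z0=np.load('w0.npz')
print(p,s['torque'],s['wrist_force'])
a,d,W=look('side'); W0=z0['W']
for (u0,u1,v0,v1) in [(234,250,152,160),(280,296,152,162),(234,250,176,186),(280,296,176,186),(245,285,180,188)]:
    e=(W-W0)[v0:v1,u0:u1]; print((u0,v0),np.nanmedian(e.reshape(-1,3),0).round(4))
print(''.join(''.join('#' if q else '.' for q in r)+'\n' for r in (a[155:175,256:273].max(2)<60)))
"
```

```text
[0.60380737 0.30042233 0.15555923] [-0.63257711  0.06541991  0.00651031] [ 0.07505702 -0.04459285 -0.08254333]
(234, 152) [-0.     -0.0007  0.0004]
(280, 152) [-0.0002 -0.0013  0.0007]
(234, 176) [ 0.  0. -0.]
(280, 176) [-0.0001 -0.0005  0.0003]
(245, 180) [ 0.      0.0002 -0.0001]
#################
#################
#################
#################
.....############
......#######....
......#######....
.....########....
.....########....
.....########....
......######.....
.......#####.....
.................
.................
.................
.................
.................
.................
.................
.................
```

```bash
python3 -c "
from h import *
p=np.array([.5894,.1683,.1673]);M=R.from_euler('xyz',[179.8,-42,83.9],degrees=True).as_matrix()
for n in('top','side'):
    c=calibration(n); f=192/np.tan(np.radians(c['vertical_fov'])/2)
    K=np.array([[f,0,c['cx']],[0,f,c['cy']],[0,0,1]])
    for x in (-11,11):
      for k in(-20,0,19):
        uv=cv2.projectPoints((p+M@np.array([x,0,k])/1000).reshape(1,3),np.array(c['rvec'],float),np.array(c['tvec'],float),K,None)[0].ravel()
        o=(150,60,2,2) if n=='side' else (100,60,1.6,1.6)
        print(n,x,k,uv.round(1),'crop',((uv[0]-o[0])*o[2]+(400 if n=='top' else 0)).round(),((uv[1]-o[1])*o[3]).round())
"
python3 -c "
import cv2;a=cv2.imread('pics/p1.png')
cv2.imwrite('pics/p4.png',cv2.resize(cv2.hconcat([a[170:270,150:300],a[130:230,570:720]]),(780,260)))"
```

```text
top -11 -20 [238.  175.2] crop 621.0 184.0
top -11 0 [234.1 175.1] crop 614.0 184.0
top -11 19 [230.4 175.1] crop 609.0 184.0
top 11 -20 [232.6 173.9] crop 612.0 182.0
top 11 0 [228.7 173.9] crop 606.0 182.0
top 11 19 [225.  173.9] crop 600.0 182.0
side -11 -20 [262.8 179.1] crop 226.0 238.0
side -11 0 [262.8 180.7] crop 226.0 241.0
side -11 19 [262.8 182.1] crop 226.0 244.0
side 11 -20 [263.1 173. ] crop 226.0 226.0
side 11 0 [263.1 174.7] crop 226.0 229.0
side 11 19 [263.1 176.2] crop 226.0 232.0
```

View pics/p4.png

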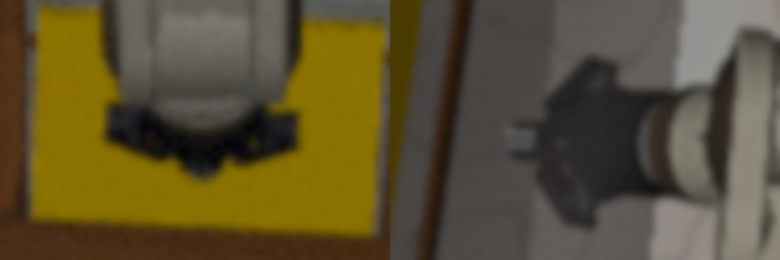

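The tips really end about 20 mm behind the TCP along the tool (not ahead), so the panel is only just being touched, above the mark. Back off, lower, then press on.

play_rows(
  increments=[
    [[-9,0,-8],[0,0,0],1],
    [[-21,0,5],[0,0,0],1],
    [[-18,0,8],[0,0,0],1],
    [[-17,0,10],[0,0,0],1],
    [[-16,0,12],[0,0,0],1],
    [[-16,0,12],[0,0,0],1],
  ],
)

```text
time: 6.45
ee_pos: [0.6036, 0.2967, 0.1366]
tcp_rot: [179.9, -42.0, 83.8]
wrist_force: [-0.2, 0.1, 0.1]
opening: -0.0001
grasp_force: 0.0
```

play_rows(
  increments=[
    [[1,0,2],[0,0,0],1],
    [[2,0,4],[0,0,0],1],
    [[2,0,4],[0,0,0],1],
  ],
)

```text
time: 6.75
ee_pos: [0.6041, 0.3003, 0.1352]
tcp_rot: [179.9, -42.0, 83.8]
wrist_force: [-3.6, -6.5, 5.0]
opening: -0.0002
grasp_force: 4.0
```

Contact (about 9 N). Press on.

play_rows(
  increments=[
    [[1,0,2],[0,0,0],1],
    [[2,0,4],[0,0,0],1],
    [[3,0,6],[0,0,0],1],
    [[3,0,6],[0,0,0],1],
  ],
)

```text
time: 7.15
ee_pos: [0.6048, 0.3065, 0.1328]
tcp_rot: [179.9, -42.0, 83.8]
wrist_force: [-2.9, -6.3, 4.8]
opening: -0.0001
grasp_force: 4.2
```

play_rows(
  increments=[
    [[1,0,2],[0,0,0],1],
    [[2,0,4],[0,0,0],1],
    [[2,0,4],[0,0,0],1],
  ],
)

```text
time: 7.45
ee_pos: [0.6053, 0.3081, 0.1321]
tcp_rot: [180.0, -41.8, 83.5]
wrist_force: [-16.1, -31.3, 17.3]
opening: -0.0002
grasp_force: 18.5
```

play_rows(
  increments=[
    [[-35,0,-32],[0,0,0],1],
    [[-70,0,-63],[0,0,0],1],
    [[-104,0,-94],[0,0,0],1],
    [[-108,0,-97],[0,0,0],1],
    [[-108,0,-97],[0,0,0],1],
    [[-108,0,-97],[0,0,0],1],
    [[-108,0,-97],[0,0,0],1],
    [[-108,0,-97],[0,0,0],1],
    [[-108,0,-97],[0,0,0],1],
  ],
)

```text
time: 8.35
ee_pos: [0.589, 0.1674, 0.1301]
tcp_rot: [180.0, -42.0, 83.8]
wrist_force: [-0.4, -0.6, 0.3]
opening: -0.0001
grasp_force: 0.0
```

```bash
cat > bin.py <<'E'
from h import *
plan()
b,_,W=look('top'); hs=cv2.cvtColor(b,cv2.COLOR_RGB2HSV).astype(int)
L=(W-HINGE)@np.stack([bx,by,[0,0,1]],1)
yel=(hs[...,0]>22)&(hs[...,0]<33)&(hs[...,1]>150)&(hs[...,2]>40)&(abs(L[...,1])<.14)&(abs(L[...,0])<.12)
w=L[yel]; w=w[~np.isnan(w[:,0])]; print("yellow n",len(w),"x",np.percentile(w[:,0],[2,50,98]).round(3),"z",np.percentile(w[:,2],[2,50,98]).round(3))
h=w[(w[:,2]>.08)&(w[:,2]<.2)]
if len(h)>30: print("lean deg from vertical (+ shut)",np.degrees(np.median(np.arctan2(h[:,0],h[:,2]-.05))).round(1))
E
python3 bin.py
```

```text
t 8.35 p [0.589  0.1674 0.1301] rpy [180.  -42.   83.8] q [-3.6  6.5 -5.8 75.3 41.9 93.4] F [-0.4 -0.6  0.3] open -0.0001 gf 0.0
yellow n 1499 x [0.005 0.029 0.051] z [0.061 0.127 0.187]
lean deg from vertical (+ shut) 20.6
```

Still latched; second press.

play_rows(
  increments=[
    [[35,0,31],[0,0,0],1],
    [[70,0,63],[0,0,0],1],
    [[88,0,78],[0,0,0],1],
    [[97,0,85],[0,0,0],1],
    [[101,0,88],[0,0,0],1],
    [[104,0,91],[0,0,0],1],
    [[106,0,95],[0,0,0],1],
    [[107,0,96],[0,0,0],1],
    [[107,0,96],[0,0,0],1],
    [[107,0,96],[0,0,0],1],
  ],
)

```text
time: 9.4
ee_pos: [0.6041, 0.306, 0.1288]
tcp_rot: [-179.8, -41.7, 83.3]
wrist_force: [-10.4, -22.0, 4.2]
opening: -0.0
grasp_force: 11.4
```

play_rows(
  increments=[
    [[-35,0,-32],[0,0,0],1],
    [[-70,0,-63],[0,0,0],1],
    [[-104,0,-94],[0,0,0],1],
    [[-108,0,-97],[0,0,0],1],
    [[-108,0,-97],[0,0,0],1],
    [[-108,0,-97],[0,0,0],1],
    [[-108,0,-97],[0,0,0],1],
    [[-108,0,-97],[0,0,0],1],
    [[-108,0,-97],[0,0,0],1],
  ],
)

```text
time: 10.3
ee_pos: [0.5888, 0.166, 0.1302]
tcp_rot: [180.0, -42.0, 83.8]
wrist_force: [-1.7, 0.4, -0.8]
opening: -0.0
grasp_force: 0.0
```

```bash
python3 bin.py
```

```text
t 10.3 p [0.5888 0.166  0.1302] rpy [180.  -42.   83.8] q [-3.8  6.5 -5.8 75.5 41.9 93.2] F [-1.7  0.4 -0.8] open -0.0 gf 0.0
yellow n 2791 x [-0.056  0.013  0.068] z [0.056 0.079 0.218]
lean deg from vertical (+ shut) -13.7
```

Bin is open. Now the bone.

```bash
cat > bone.py <<'E'
from h import *
b,_,W=look('top'); hs=cv2.cvtColor(b,cv2.COLOR_RGB2HSV).astype(int)
box=np.zeros(b.shape[:2],bool);box[185:235,325:378]=1
c=calibration('top'); f=192/np.tan(np.radians(c['vertical_fov'])/2)
Mx=cv2.Rodrigues(np.array(c['rvec'],float))[0]; o=-Mx.T@np.array(c['tvec'],float).ravel()
def ray(u,v,z):
    d=Mx.T@np.array([(u-c['cx'])/f,(v-c['cy'])/f,1]); return o+d*(z-o[2])/d[2]
out={}
for n,m,z in(('bone',box&(hs[...,1]<120)&(hs[...,2]>110),.018),('stone',box&((hs[...,0]<15)|(hs[...,0]>170))&(hs[...,1]>110),.025)):
    k,l,st,ce=cv2.connectedComponentsWithStats(m.astype(np.uint8)); i=np.argmax(st[1:,4])+1
    vv,uu=np.where(l==i); P=np.array([ray(u,v,z)[:2] for u,v in zip(uu,vv)])
    e=np.linalg.svd(P-P.mean(0))[2][0]; cc=cv2.minAreaRect(P.astype(np.float32)*1000)
    print(n,len(P),'c',P.mean(0).round(4),'minrect',np.round(cc[0],1),np.round(cc[1],1),round(cc[2],1),'axis deg',np.degrees(np.arctan2(e[1],e[0])).round(1)); out[n]=(P.mean(0),e)
E
python3 -c "
from bone import *
c_,e=out['bone']; e=e*np.sign(e[0]); a=np.arctan2(e[1],e[0])
T=Rdown(a-np.pi/2); T2=Rdown(a+np.pi/2)
plan(([.56,.06,.25],None),([c_[0],c_[1],.15],T),([c_[0],c_[1],.15],T2))
z=np.load('w0.npz');
print('soap',ray(309,121,.1),'mug',ray(275,122,.05),'jar',ray(411,257,.1))
"
```

```text
bone 131 c [ 0.5411 -0.1567] minrect [ 537.2 -157.7] [83.3 17.3] 0.8 axis deg 177.9
stone 48 c [ 0.4592 -0.2746] minrect [ 459.2 -273.9] [23.9 24.1] 1.6 axis deg 142.8
t 10.4 p [0.5889 0.1657 0.1302] rpy [180.  -42.   83.8] q [-3.8  6.6 -5.8 75.5 41.9 93.2] F [-0.1 -1.3  0.1] open 0.0002 gf 0.0
[[np.float64(-0.2), np.float64(-17.3), np.float64(-161.5)], [np.float64(0.0), np.float64(0.0), np.float64(0.0)]]
[[np.float64(-228.8), np.float64(-12.7), np.float64(-232.7)], [np.float64(-31.34), np.float64(-33.71), np.float64(81.68)]]
[[np.float64(-228.8), np.float64(-12.7), np.float64(-232.7)], [np.float64(34.36), np.float64(-31.93), np.float64(-89.48)]]
soap [ 0.78335693 -0.08050094  0.1       ] mug [0.78860355 0.03100467 0.05      ] jar [ 0.34447233 -0.41749523  0.1       ]
```

```bash
sed -i "s/^b,_,W=look('top')/import sys\nb=np.load('w0.npz')['b'] if 'old' in sys.argv else look('top')[0]/" bone.py; python3 - old <<'E'
from bone import *
c_,e=out['bone']; e=e*np.sign(e[0]); a=np.arctan2(e[1],e[0])
plan(([.56,.06,.25],None),([c_[0],c_[1],.15],Rdown(a-np.pi/2)),([c_[0],c_[1],.15],Rdown(a+np.pi/2)))
E
```

```text
bone 94 c [ 0.4909 -0.2064] minrect [ 491.4 -206.4] [26.7 66. ] 75.8 axis deg 165.7
stone 49 c [ 0.4594 -0.2748] minrect [ 459.2 -273.9] [24.1 23.9] 0.3 axis deg 133.0
t 10.4 p [0.5889 0.1657 0.1302] rpy [180.  -42.   83.8] q [-3.8  6.6 -5.8 75.5 41.9 93.2] F [-0.1 -1.3  0.1] open 0.0002 gf 0.0
[[np.float64(-0.2), np.float64(-17.3), np.float64(-161.5)], [np.float64(0.0), np.float64(0.0), np.float64(0.0)]]
[[np.float64(-269.5), np.float64(-57.2), np.float64(-269.3)], [np.float64(-35.76), np.float64(-31.05), np.float64(93.21)]]
[[np.float64(-269.5), np.float64(-57.2), np.float64(-269.3)], [np.float64(29.92), np.float64(-34.46), np.float64(-77.93)]]
```

play_rows(
  increments=[
    [[0,0,-40],[0,0,0],0],
    [[0,-5,-85],[0,0,0],0],
    [[0,-12,-130],[0,0,0],0],
    [[0,-17,-161],[2.6,-3,-7],0],
    [[-40,-22,-180],[5.3,-6,-14],0],
    [[-80,-27,-195],[8,-9.3,-21],0],
    [[-115,-32,-210],[10.7,-12.4,-28],0],
    [[-145,-37,-220],[13.4,-15.5,-35],0],
    [[-175,-42,-230],[16,-18.6,-42],0],
    [[-205,-46,-240],[18.8,-21.6,-49],0],
    [[-230,-50,-250],[21.4,-24.7,-56],0],
    [[-255,-54,-260],[24,-27.8,-63],0],
    [[-269,-57,-269],[26.8,-31,-70],0],
    [[-269,-57,-269],[29.9,-34.5,-77.9],0],
    [[-269,-57,-269],[29.9,-34.5,-77.9],0],
    [[-269,-57,-269],[29.9,-34.5,-77.9],0],
    [[-269,-57,-269],[29.9,-34.5,-77.9],0],
  ],
)

```text
time: 12.1
ee_pos: [0.4912, -0.2061, 0.1501]
tcp_rot: [180.0, -0.0, 165.5]
wrist_force: [-0.2, 0.3, -0.1]
opening: 0.0856
grasp_force: 0.0
```

```bash
python3 -c "
from h import *
plan()
p,M,s=cur(); out=[]
for n in('side','top'):
    a,d,W=look(n); L=(W-p)@M*1000
    c=calibration(n); f=192/np.tan(np.radians(c['vertical_fov'])/2)
    K=np.array([[f,0,c['cx']],[0,f,c['cy']],[0,0,1]])
    pts=np.array([p,p+.019*M[:,2],p-.04*M[:,2]])
    uv=cv2.projectPoints(pts,np.array(c['rvec'],float),np.array(c['tvec'],float),K,None)[0][:,0]
    print(n,uv.round(1)); u,v=uv[0].round().astype(int); v+=8
    k=cv2.resize(a[v-32:v+32,u-40:u+40],(400,320),interpolation=cv2.INTER_CUBIC)
    for q,col in zip(uv,[(255,0,0),(0,255,255),(255,0,255)]):
        cv2.circle(k,tuple(int(x) for x in ((q-[u-40,v-32]+.5)*5)),3,col,-1)
    out.append(k)
    g=(a.max(2)<70)&(abs(L[...,0])<18)&(abs(L[...,1])<65)&(L[...,2]<60)&(L[...,2]>-60)
    z=L[g]; print(len(z),'finger pts z range',np.percentile(z[:,2],[50,90,97,100]).round(1)); 
    for s_ in(-1,1):
        q=z[(z[:,1]*s_>20)]; q=q[np.argsort(-q[:,2])][:4]; print(q.round(0).tolist())
save(np.hstack(out),'p5.png')
"
```

```text
t 12.1 p [ 0.4912 -0.2061  0.1501] rpy [180.   -0.  165.5] q [-22.8   1.8   0.1  88.3   0.   -8.3] F [-0.2  0.3 -0.1] open 0.0856 gf 0.0
side [[238.  251.7]
 [237.9 256.8]
 [238.1 240.9]]
54 finger pts z range [-47.1 -37.8 -36.8 -36.5]
[[-8.0, -48.0, -37.0], [2.0, -53.0, -39.0], [-1.0, -53.0, -40.0], [2.0, -51.0, -42.0]]
[[-4.0, 47.0, -37.0], [-5.0, 42.0, -37.0], [7.0, 44.0, -37.0], [-11.0, 43.0, -37.0]]
top [[349.  209.2]
 [347.8 209.4]
 [351.5 208.7]]
2 finger pts z range [-45.4 -35.5 -33.8 -33.1]
[]
[[8.0, 49.0, -33.0], [11.0, 43.0, -58.0]]
```

View pics/p5.png

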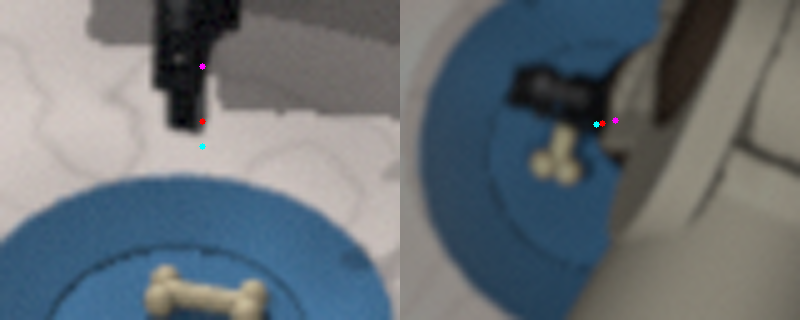

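play_rows(
  increments=[
    [[0,0,45],[0,0,0],0.4],
    [[0,0,90],[0,0,0],0.4],
    [[0,0,125],[0,0,0],0.4],
    [[0,0,145],[0,0,0],0.4],
    [[0,0,150],[0,0,0],0.4],
    [[0,0,150],[0,0,0],0.4],
    [[0,0,150],[0,0,0],0.4],
  ],
)

```text
time: 12.9
ee_pos: [0.4919, -0.2067, 0.0014]
tcp_rot: [-180.0, 0.1, 165.6]
wrist_force: [0.1, 0.2, 0.0]
opening: 0.0511
grasp_force: 0.0
```

```bash
cat > tip.py <<'E'
from h import *
plan()
p,M,s=cur()
a,d,W=look('side'); L=(W-p)@M*1000
g=(a.max(2)<75)&((a.max(2).astype(int)-a.min(2))<25)&(abs(L[...,0])<25)&(L[...,1]>-65)&(L[...,1]<5)&(L[...,2]<60)&(L[...,2]>-70)
v,u=np.where(g); z=L[g]
for r in range(v.max()-7,v.max()+1):
    k=v==r; print(r,k.sum(),np.median(u[k]),np.median(z[k],0).round(1), 'world',np.median(W[g][k],0).round(3))
E
python3 tip.py
```

```text
t 12.9 p [ 0.4919 -0.2067  0.0014] rpy [-1.800e+02  1.000e-01  1.656e+02] q [-22.8   3.9 -14.3  71.7  -0.   -8.4] F [0.1 0.2 0. ] open 0.0511 gf 0.0
296 0 nan [nan nan nan] world [nan nan nan]
297 0 nan [nan nan nan] world [nan nan nan]
298 0 nan [nan nan nan] world [nan nan nan]
299 0 nan [nan nan nan] world [nan nan nan]
300 0 nan [nan nan nan] world [nan nan nan]
301 0 nan [nan nan nan] world [nan nan nan]
302 1 234.0 [ -1.5 -57.7  -5.6] world [ 0.479 -0.263  0.007]
303 1 234.0 [ -1.3 -56.9  -0.7] world [ 0.479 -0.262  0.002]
  return _methods._mean(a, axis=axis, dtype=dtype,
  ret = ret.dtype.type(ret / rcount)
  ret = um.true_divide(
```

```bash
sed -i 's/(L\[...,2\]<60)/(L[...,2]<-9)/; s/range(v.max()-7/range(v.max()-9/' tip.py; sed -i 's/    k=v==r; /    k=v==r\n    if k.sum()>2: /' tip.py; python3 tip.py
```

```text
t 12.95 p [ 0.492  -0.2068  0.0017] rpy [-1.800e+02  1.000e-01  1.656e+02] q [-22.8   3.9 -14.3  71.7  -0.   -8.4] F [ 0.7 -0.5  1. ] open 0.0512 gf 0.0
286 7 236.0 [ -3.  -36.9 -50.5] world [ 0.485 -0.243  0.052]
287 7 236.0 [ -3.2 -36.7 -44.5] world [ 0.485 -0.241  0.046]
288 7 236.0 [ -3.  -38.8 -43.1] world [ 0.485 -0.244  0.045]
289 7 236.0 [ -2.1 -38.3 -38.7] world [ 0.485 -0.244  0.04 ]
290 7 236.0 [ -3.  -39.4 -35.4] world [ 0.485 -0.244  0.037]
291 6 236.5 [ -4.1 -32.9 -26.1] world [ 0.487 -0.239  0.028]
```

play_rows(
  increments=[
    [[0,0,8],[0,0,0],0.4],
    [[0,0,16],[0,0,0],0.4],
    [[0,0,17],[0,0,0],0.7],
    [[0,0,17],[0,0,0],0.8],
    [[0,0,17],[0,0,0],1],
    [[0,0,17],[0,0,0],1],
    [[0,0,17],[0,0,0],1],
    [[0,0,17],[0,0,0],1],
  ],
  grip_force=30,
)

```text
time: 13.8
ee_pos: [0.4921, -0.2067, -0.0155]
tcp_rot: [-180.0, 0.2, 165.6]
wrist_force: [-0.6, 0.8, 10.6]
opening: 0.0129
grasp_force: 31.9
```

play_rows(
  increments=[
    [[0,0,-5],[0,0,0],1],
    [[0,0,-15],[0,0,0],1],
    [[0,0,-40],[0,0,0],1],
    [[0,0,-80],[0,0,0],1],
    [[0,0,-125],[0,0,0],1],
    [[0,0,-170],[0,0,0],1],
    [[0,0,-215],[0,0,0],1],
    [[0,0,-260],[0,0,0],1],
    [[0,0,-290],[0,0,0],1],
    [[0,0,-295],[0,0,0],1],
    [[0,0,-295],[0,0,0],1],
  ],
)

```text
time: 14.9
ee_pos: [0.4912, -0.2063, 0.2789]
tcp_rot: [-180.0, 0.1, 165.6]
wrist_force: [-0.5, 0.5, -1.7]
opening: 0.0126
grasp_force: 29.2
```

```bash
python3 -c "
from h import *
M=HINGE-bx*.010
print(M)
for z in (.27,.245): plan((list(M[:2])+[z],Rdown(YAW)))
p,R0,s=cur()
a,d,W=look('side'); L=(W-p)@R0*1000
hs=cv2.cvtColor(a,cv2.COLOR_RGB2HSV).astype(int)
g=(hs[...,1]<110)&(hs[...,2]>110)&(hs[...,0]>12)&(hs[...,0]<35)&(np.linalg.norm(L,axis=-1)<60)
print('bone px',g.sum(),np.nanmedian(L[g],0),np.nanpercentile(L[g],[5,95],axis=0))
a,d,W=look('top'); Lb=(W-HINGE)@np.stack([bx,by,[0,0,1]],1)
hs=cv2.cvtColor(a,cv2.COLOR_RGB2HSV).astype(int)
yel=(hs[...,0]>20)&(hs[...,0]<34)&(hs[...,1]>150)&(hs[...,2]>30)&(abs(Lb[...,1])<.14)&(abs(Lb[...,0])<.15)
w=Lb[yel]; t=w[w[:,2]>.195]; print('high yellow x',np.percentile(t[:,0],[2,50,98]).round(3),'z',np.percentile(t[:,2],[50,98]).round(3),'y',np.percentile(t[:,1],[2,98]).round(3))
"
```

```text
[0.59763286 0.23899302 0.        ]
t 14.9 p [ 0.4912 -0.2063  0.2789] rpy [-1.800e+02  1.000e-01  1.656e+02] q [-22.8   4.7  17.5 102.7  -0.   -8.4] F [-0.5  0.5 -1.7] open 0.0126 gf 29.2
[[np.float64(7.7), np.float64(457.8), np.float64(8.7)], [np.float64(-0.03), np.float64(0.1), np.float64(-8.16)]]
t 14.9 p [ 0.4912 -0.2063  0.2789] rpy [-1.800e+02  1.000e-01  1.656e+02] q [-22.8   4.7  17.5 102.7  -0.   -8.4] F [-0.5  0.5 -1.7] open 0.0126 gf 29.2
[[np.float64(7.7), np.float64(457.8), np.float64(33.7)], [np.float64(-0.03), np.float64(0.1), np.float64(-8.16)]]
bone px 58 [ 22.01989382  -7.39214466 -35.35728864] [[-33.48096817 -16.3182097  -41.85503701]
 [ 31.44923639   7.56260125 -29.60916039]]
high yellow x [-0.057 -0.05   0.043] z [0.212 0.226] y [-0.123  0.125]
```

play_rows(
  increments=[
    [[0,20,0],[0,0,0],1],
    [[0,55,0],[0,0,-1],1],
    [[1,95,0],[0,0,-2],1],
    [[2,140,0],[0,0,-3],1],
    [[3,185,0],[0,0,-4],1],
    [[4,230,0],[0,0,-5],1],
    [[5,275,0],[0,0,-6],1],
    [[6,320,0],[0,0,-7],1],
    [[7,365,0],[0,0,-8],1],
    [[8,410,0],[0,0,-8],1],
    [[8,440,0],[0,0,-8],1],
    [[8,455,10],[0,0,-8],1],
    [[8,458,25],[0,0,-8],1],
    [[8,458,45],[0,0,-8],1],
    [[8,458,60],[0,0,-8],1],
    [[8,458,63],[0,0,-8],1],
    [[8,458,63],[0,0,-8],1],
    [[8,458,63],[0,0,-8],1],
  ],
)

```text
time: 16.8
ee_pos: [0.5972, 0.2389, 0.2155]
tcp_rot: [-180.0, 0.0, 173.6]
wrist_force: [0.4, -0.4, -0.3]
opening: 0.013
grasp_force: 29.3
```

```bash
python3 -c "
from h import *
plan(); p,M,s=cur(); print('basin frame of TCP',((p-HINGE)@np.stack([bx,by,[0,0,1]],1)).round(4))
a,_,_=look('side');b,_,_=look('top')
save(np.hstack([cv2.resize(a[70:230,180:380],(400,320)),cv2.resize(b[100:260,120:320],(400,320))]),'p6.png')"
```

```text
t 16.8 p [0.5972 0.2389 0.2155] rpy [-180.     0.   173.6] q [21.8 18.6 26.6 97.9 -0.  28.3] F [ 0.4 -0.4 -0.3] open 0.013 gf 29.3
basin frame of TCP [-0.0101  0.0005  0.2155]
```

View pics/p6.png

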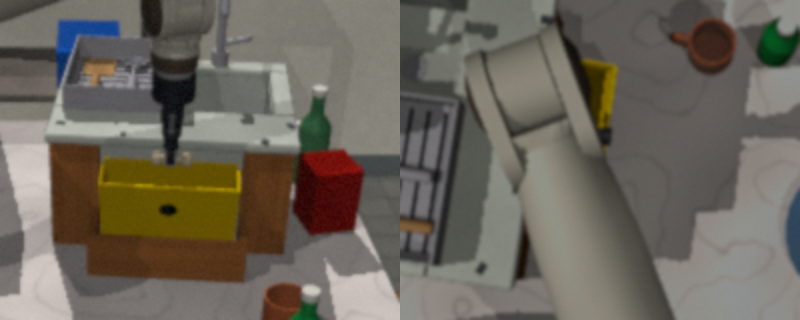

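The picture shows the bin open (side view, mark at (168,210)) with the bone held above its mouth at (170,157). Release by opening half.

play_rows(
  increments=[
    [[0,0,0],[0,0,0],0.5],
    [[0,0,0],[0,0,0],0.5],
    [[0,0,0],[0,0,0],0.5],
    [[0,0,0],[0,0,0],0.5],
    [[0,0,-30],[0,0,0],0.5],
    [[0,0,-60],[0,0,0],0.5],
  ],
)

```text
time: 17.5
ee_pos: [0.5965, 0.2391, 0.2749]
tcp_rot: [-179.9, -0.1, 173.6]
wrist_force: [-0.2, 0.3, 0.7]
opening: 0.0425
grasp_force: 0.0
```

```bash
python3 - old <<'E'
from bone import *
# stone: from depth, top points
z=np.load('w0.npz')
for n,a,W in(('side',z['a'],z['W']),('top',z['b'],z['W2'])):
    hs=cv2.cvtColor(a,cv2.COLOR_RGB2HSV).astype(int)
    g=((hs[...,0]<18)|(hs[...,0]>170))&(hs[...,1]>90)&(np.linalg.norm(W-[.46,-.275,.03],axis=-1)<.045)
    v,u=np.where(g); print(n,g.sum(),'px',u.mean(),v.mean(),u.min(),u.max(),v.min(),v.max()); w=W[g]
    print(np.median(w,0).round(4),np.percentile(w,[3,97],axis=0).round(3).tolist())
for zz in(.02,.025,.03): print(ray(362.5,220.4,zz).round(4))
p,M,s=cur(); plan(([.459,-.273,.2155+.06],M),([.459,-.273,.10],M))
E
```

```text
bone 94 c [ 0.4909 -0.2064] minrect [ 491.4 -206.4] [26.7 66. ] 75.8 axis deg 165.7
stone 49 c [ 0.4594 -0.2748] minrect [ 459.2 -273.9] [24.1 23.9] 0.3 axis deg 133.0
side 87 px 228.183908045977 302.5977011494253 224 233 297 308
[ 0.4613 -0.2873  0.0305] [[0.45, -0.295, 0.015], [0.473, -0.276, 0.042]]
top 50 px 361.84 220.5 358 365 217 224
[ 0.4589 -0.2728  0.0376] [[0.447, -0.283, 0.031], [0.471, -0.261, 0.045]]
[ 0.4597 -0.2784  0.02  ]
[ 0.4596 -0.2773  0.025 ]
[ 0.4595 -0.2762  0.03  ]
t 17.5 p [0.5965 0.2391 0.2749] rpy [-1.799e+02 -1.000e-01  1.736e+02] q [ 21.9  21.4  37.  105.7  -0.   28.3] F [-0.2  0.3  0.7] open 0.0425 gf 0.0
[[np.float64(79.5), np.float64(-524.3), np.float64(0.2)], [np.float64(0.0), np.float64(0.0), np.float64(0.0)]]
[[np.float64(79.3), np.float64(-524.0), np.float64(175.7)], [np.float64(0.0), np.float64(0.0), np.float64(0.0)]]
```

play_rows(
  increments=[
    [[3,-20,0],[0,0,0],0.5],
    [[9,-60,0],[0,0,0],0.5],
    [[15,-105,0],[0,0,0],0.25],
    [[22,-150,0],[0,0,0],0.25],
    [[29,-195,0],[0,0,0],0.25],
    [[36,-240,0],[0,0,0],0.25],
    [[43,-285,0],[0,0,0],0.25],
    [[50,-330,0],[0,0,0],0.25],
    [[57,-375,0],[0,0,0],0.25],
    [[64,-420,0],[0,0,0],0.25],
    [[71,-465,10],[0,0,0],0.25],
    [[76,-500,30],[0,0,0],0.25],
    [[78,-526,60],[0,0,0],0.25],
    [[78,-526,100],[0,0,0],0.25],
    [[78,-526,145],[0,0,0],0.25],
    [[78,-526,185],[0,0,0],0.25],
    [[78,-526,215],[0,0,0],0.25],
    [[78,-526,225],[0,0,0],0.25],
    [[78,-526,225],[0,0,0],0.25],
    [[78,-526,225],[0,0,0],0.25],
  ],
)

```text
time: 19.5
ee_pos: [0.4618, -0.2751, 0.0519]
tcp_rot: [-179.9, 0.1, 173.6]
wrist_force: [0.3, -1.0, 0.5]
opening: 0.0642
grasp_force: 0.0
```

```bash
python3 -c "
from h import *
p,M,s=cur(); plan(([.46,-.275,-.017],M))
a,d,W=look('side'); hs=cv2.cvtColor(a,cv2.COLOR_RGB2HSV).astype(int)
g=((hs[...,0]<18)|(hs[...,0]>170))&(hs[...,1]>90)&(np.linalg.norm(W-[.46,-.275,.03],axis=-1)<.045)
v,u=np.where(g); print(g.sum(),u.mean(),v.mean(),u.min(),u.max(),v.min(),v.max())
b,d,W=look('top'); hs=cv2.cvtColor(b,cv2.COLOR_RGB2HSV).astype(int)
Lb=(W-HINGE)@np.stack([bx,by,[0,0,1]],1)
g=(hs[...,1]<120)&(hs[...,2]>60)&(abs(Lb[...,1])<.12)&(Lb[...,0]>-.05)&(Lb[...,0]<.035)&(Lb[...,2]<.15)&(Lb[...,2]>.03)
print('in bin',g.sum(),np.median(Lb[g],0) if g.any() else '')
"
```

```text
t 19.5 p [ 0.4618 -0.2751  0.0519] rpy [-1.799e+02  1.000e-01  1.736e+02] q [-30.8   3.   -9.5  77.3  -0.  -24.4] F [ 0.3 -1.   0.5] open 0.0642 gf 0.0
[[np.float64(1.9), np.float64(0.0), np.float64(68.9)], [np.float64(0.0), np.float64(0.0), np.float64(0.0)]]
81 228.11111111111111 302.82716049382714 224 232 298 308
in bin 126 [0.01941632 0.0013367  0.07889675]
```

Bone is in the bin; stone has not moved. Descend and grip.

play_rows(
  increments=[
    [[1,0,20],[0,0,0],0.25],
    [[1,0,40],[0,0,0],0.25],
    [[1,0,58],[0,0,0],0.25],
    [[1,0,66],[0,0,0],0.25],
    [[1,0,68],[0,0,0],0.4],
    [[1,0,68],[0,0,0],0.6],
    [[1,0,68],[0,0,0],0.8],
    [[1,0,68],[0,0,0],0.8],
    [[1,0,68],[0,0,0],0.8],
    [[1,0,68],[0,0,0],0.8],
  ],
  grip_force=25,
)

```text
time: 20.6
ee_pos: [0.4608, -0.2751, -0.0165]
tcp_rot: [-179.9, 0.1, 173.6]
wrist_force: [-0.7, 0.5, 6.4]
opening: 0.033
grasp_force: 28.2
```

play_rows(
  increments=[
    [[0,0,-5],[0,0,0],0.8],
    [[0,0,-15],[0,0,0],0.8],
    [[0,0,-40],[0,0,0],0.8],
    [[0,0,-80],[0,0,0],0.8],
    [[0,0,-125],[0,0,0],0.8],
    [[0,15,-170],[0,0,0],0.8],
    [[-3,45,-215],[0,0,0],0.8],
    [[-6,80,-255],[0,0,0],0.8],
    [[-9,120,-285],[0,0,0],0.8],
    [[-12,165,-292],[0,0,0],0.8],
    [[-15,210,-292],[0,0,0],0.8],
    [[-18,255,-292],[0,0,0],0.8],
    [[-21,300,-292],[0,0,0],0.8],
    [[-24,345,-292],[0,0,0],0.8],
    [[-27,390,-292],[0,0,0],0.8],
    [[-30,435,-292],[0,0,0],0.8],
    [[-34,475,-292],[0,0,0],0.8],
    [[-38,510,-292],[0,0,0],0.8],
    [[-39,526,-292],[0,0,0],0.8],
    [[-39,526,-292],[0,0,0],0.8],
  ],
)

```text
time: 22.6
ee_pos: [0.5572, 0.2454, 0.2736]
tcp_rot: [-180.0, -0.0, 173.7]
wrist_force: [0.1, -0.3, -0.5]
opening: 0.033
grasp_force: 25.0
```

play_rows(
  increments=[
    [[0,0,20],[0,0,0],0.8],
    [[0,0,45],[0,0,0],0.8],
    [[0,0,60],[0,0,0],0.8],
    [[0,0,60],[0,0,0],0.8],
    [[0,0,60],[0,0,0],0.8],
  ],
)

```text
time: 23.1
ee_pos: [0.5573, 0.2428, 0.2151]
tcp_rot: [-180.0, 0.1, 173.5]
wrist_force: [0.0, 0.0, -0.4]
opening: 0.0326
grasp_force: 25.0
```

```bash
python3 -c "
from h import *
plan(); p,M,s=cur(); print('basin frame of TCP',((p-HINGE)@np.stack([bx,by,[0,0,1]],1)).round(4))"
```

```text
t 23.1 p [0.5573 0.2428 0.2151] rpy [-1.800e+02  1.000e-01  1.735e+02] q [23.6 13.3 20.  96.7 -0.  30. ] F [ 0.   0.  -0.4] open 0.0326 gf 25.0
basin frame of TCP [-0.0106  0.0405  0.2151]
```

play_rows(
  increments=[
    [[0,0,0],[0,0,0],0.4],
    [[0,0,0],[0,0,0],0.4],
    [[0,0,0],[0,0,0],0.4],
    [[0,0,-10],[0,0,0],0.4],
    [[0,0,-40],[0,0,0],0.4],
    [[0,0,-80],[0,0,0],0.6],
    [[5,-45,-90],[0,0,0],1],
    [[0,-90,-90],[0,0,0],1],
    [[-10,-135,-90],[0,0,0],1],
    [[-20,-170,-90],[0,0,0],1],
    [[-20,-170,-90],[0,0,0],1],
    [[-20,-170,-90],[0,0,0],1],
  ],
)

```text
time: 24.3
ee_pos: [0.5583, 0.0721, 0.3048]
tcp_rot: [180.0, 0.1, 173.5]
wrist_force: [0.1, 0.7, -0.1]
opening: -0.0001
grasp_force: 0.0
```

```bash
python3 -c "
from h import *
b,d,W=look('top'); hs=cv2.cvtColor(b,cv2.COLOR_RGB2HSV).astype(int)
Lb=(W-HINGE)@np.stack([bx,by,[0,0,1]],1)
box=(abs(Lb[...,1])<.122)&(Lb[...,0]>-.05)&(Lb[...,0]<.05)&(Lb[...,2]<.15)&(Lb[...,2]>.03)
for n,g in(('bone',box&(hs[...,1]<120)&(hs[...,2]>60)),('stone',box&((hs[...,0]<18)|(hs[...,0]>170))&(hs[...,1]>90))):
    print(n,g.sum(),np.median(Lb[g],0) if g.any() else '')
a,_,W=look('side'); hs=cv2.cvtColor(a,cv2.COLOR_RGB2HSV).astype(int)
g=((hs[...,0]<18)|(hs[...,0]>170))&(hs[...,1]>90)&(np.linalg.norm(W-[.46,-.275,.03],axis=-1)<.1); print('stone left on plate px',g.sum())
T=Rpress(); C=np.array([.6053,.3081,.1321])
# pressed pose C; contact point of open bin ~ 78+11 mm nearer
plan((C-.17*bx+[0,0,.08],T),(C-.16*bx,T))
save(np.hstack([cv2.resize(a[70:230,180:380],(400,320)),cv2.resize(b[100:260,120:320],(400,320))]),'p7.png')"
```

```text
bone 113 [ 0.01973901 -0.00084224  0.07884799]
stone 52 [0.01631856 0.10156034 0.09396421]
stone left on plate px 0
t 24.4 p [0.5582 0.0734 0.3044] rpy [180.    0.  173.6] q [  7.5  10.3  26.8 106.4  -0.   13.9] F [-0.2 -0.  -1.1] open 0.0001 gf 0.0
[[np.float64(-21.0), np.float64(68.5), np.float64(92.3)], [np.float64(-32.78), np.float64(32.91), np.float64(85.48)]]
[[np.float64(-21.0), np.float64(78.5), np.float64(172.3)], [np.float64(-32.78), np.float64(32.91), np.float64(85.48)]]
```

View pics/p7.png

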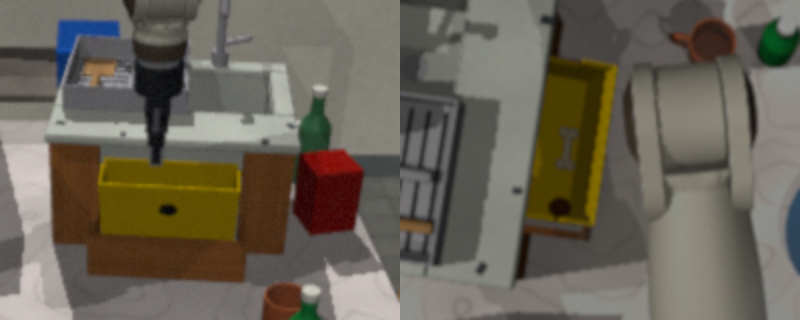

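Both pieces are in the bin (right half: bone (568,148), stone (560,208)). Now the pushing pose.

play_rows(
  increments=[
    [[0,0,0],[-2.7,2.7,7],1],
    [[0,5,0],[-5.4,5.4,14],1],
    [[-2,10,5],[-8.1,8.1,21],1],
    [[-4,15,10],[-10.8,10.8,28],1],
    [[-6,20,15],[-13.5,13.5,35],1],
    [[-8,25,20],[-16.2,16.2,42],1],
    [[-10,30,25],[-19,19,49],1],
    [[-12,35,35],[-21.7,21.7,56],1],
    [[-14,40,45],[-24.4,24.4,63],1],
    [[-16,50,60],[-27,27,70],1],
    [[-18,60,75],[-29.8,29.8,77.5],1],
    [[-21,68,92],[-32.8,32.9,85.5],1],
    [[-21,72,130],[-32.8,32.9,85.5],1],
    [[-21,75,160],[-32.8,32.9,85.5],1],
    [[-21,75,172],[-32.8,32.9,85.5],1],
    [[-21,75,172],[-32.8,32.9,85.5],1],
    [[-21,75,172],[-32.8,32.9,85.5],1],
  ],
  grip_force=40,
)

```text
time: 26.1
ee_pos: [0.588, 0.1453, 0.1335]
tcp_rot: [179.9, -42.0, 83.8]
wrist_force: [-0.2, -0.9, 0.4]
opening: 0.0
grasp_force: 0.0
```

```bash
python3 -c "
from h import *
T=Rpress(); C=np.array([.6053,.3081,.1321])
plan((C-.1*bx,T),(C-.05*bx,T),(C-.01*bx,T),(C,T))"
```

```text
t 26.1 p [0.588  0.1453 0.1335] rpy [179.9 -42.   83.8] q [-5.9  7.2 -4.7 77.7 42.  90.5] F [-0.2 -0.9  0.4] open 0.0 gf 0.0
[[np.float64(46.4), np.float64(-0.6), np.float64(43.7)], [np.float64(0.05), np.float64(-0.01), np.float64(0.04)]]
[[np.float64(83.5), np.float64(-0.6), np.float64(77.1)], [np.float64(0.05), np.float64(-0.01), np.float64(0.04)]]
[[np.float64(113.3), np.float64(-0.6), np.float64(103.9)], [np.float64(0.05), np.float64(-0.01), np.float64(0.04)]]
[[np.float64(120.7), np.float64(-0.6), np.float64(110.6)], [np.float64(0.05), np.float64(-0.01), np.float64(0.04)]]
```

play_rows(
  increments=[
    [[15,0,14],[0,0,0],1],
    [[30,0,28],[0,0,0],1],
    [[38,0,36],[0,0,0],1],
    [[46,0,43],[0,0,0],1],
    [[53,0,50],[0,0,0],1],
    [[61,0,57],[0,0,0],1],
    [[68,0,63],[0,0,0],1],
    [[76,0,70],[0,0,0],1],
    [[83,0,77],[0,0,0],1],
    [[91,0,84],[0,0,0],1],
    [[98,0,90],[0,0,0],1],
    [[105,0,97],[0,0,0],1],
    [[110,0,102],[0,0,0],1],
    [[114,0,105],[0,0,0],1],
    [[117,0,108],[0,0,0],1],
    [[119,0,110],[0,0,0],1],
    [[120,0,111],[0,0,0],1],
    [[120,0,111],[0,0,0],1],
  ],
)

```text
time: 27.9
ee_pos: [0.6052, 0.3048, 0.1277]
tcp_rot: [-179.8, -41.7, 83.3]
wrist_force: [-3.7, -18.3, -1.5]
opening: -0.0
grasp_force: 8.1
```

play_rows(
  increments=[
    [[1,0,2],[0,0,0],1],
    [[2,0,2],[0,0,0],1],
    [[2,0,2],[0,0,0],1],
  ],
)

```text
time: 28.2
ee_pos: [0.6054, 0.3054, 0.1273]
tcp_rot: [-179.7, -41.5, 83.1]
wrist_force: [-12.1, -35.3, 5.3]
opening: -0.0003
grasp_force: 18.3
```

play_rows(
  increments=[
    [[-5,0,-5],[0,0,0],1],
    [[-12,0,-11],[0,0,0],1],
    [[-22,0,-20],[0,0,0],1],
    [[-37,0,-33],[0,0,0],1],
    [[-60,0,-54],[0,0,0],1],
    [[-85,0,-77],[0,0,0],1],
    [[-108,0,-97],[0,0,0],1],
    [[-118,0,-107],[0,0,0],1],
    [[-118,0,-107],[0,0,0],1],
    [[-118,0,-107],[0,0,0],1],
    [[-118,0,-107],[0,0,0],1],
  ],
)

```text
time: 29.3
ee_pos: [0.5882, 0.1524, 0.1302]
tcp_rot: [-180.0, -42.0, 83.7]
wrist_force: [-1.0, 0.5, -0.7]
opening: 0.0004
grasp_force: 0.0
```

```bash
python3 bin.py
```

```text
t 29.3 p [0.5882 0.1524 0.1302] rpy [-180.   -42.    83.7] q [-5.2  7.  -5.3 76.7 42.  91.5] F [-1.   0.5 -0.7] open 0.0004 gf 0.0
yellow n 1498 x [0.005 0.029 0.051] z [0.061 0.127 0.188]
lean deg from vertical (+ shut) 20.6
```

play_rows(
  increments=[
    [[-15,0,-15],[0,0,0],1],
    [[-20,0,-30],[0,0,0],1],
    [[-20,0,-40],[0,0,0],1],
    [[-20,0,-40],[0,0,0],1],
    [[-20,0,-40],[0,0,0],1],
    [[-20,0,-40],[0,0,0],1],
    [[-20,0,-40],[0,0,0],1],
    [[-20,0,-40],[0,0,0],1],
  ],
)

```text
time: 30.15
ee_pos: [0.5836, 0.1107, 0.1464]
tcp_rot: [-180.0, -42.0, 83.7]
wrist_force: [0.1, -0.9, -0.3]
opening: -0.0004
grasp_force: 0.0
```

```bash
python3 bin.py && python3 -c "
from h import *
print(workorder.job_done())"
```

```text
t 30.15 p [0.5836 0.1107 0.1464] rpy [-180.   -42.    83.7] q [-9.4  8.1 -2.3 82.4 41.9 85.8] F [ 0.1 -0.9 -0.3] open -0.0004 gf 0.0
yellow n 1503 x [0.005 0.029 0.051] z [0.061 0.127 0.188]
lean deg from vertical (+ shut) 20.6
the job is handed in; nothing more can be done
None
```

The bone and the stone were seen in the open bin, it was then pressed shut and stayed shut with the arm drawn back, and the job was handed in at about 30 s; no verdict came back.

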